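Sort the rubbing-down abrasives back into their trays

ROBOT

A 7-joint arm with a two-finger parallel gripper is mounted at the origin on a cart in front of the work surface, level with it; the furniture and walls round the work are solid. World frame = base frame: x ahead of the robot, y to its left, z up, the work surface at z = 0. Lengths are in m, angles in rad, forces in N, time in s.
With the tool pointing down it reaches from about 0.4 to 0.85 m from the base axis. Payload 10.4 kg.
Tool frame: the origin (TCP) lies midway between the tips of the shut fingers; the grasp point (between the pads) lies 19 mm behind it; y points along the fingers, x is the direction in which the jaws open and shut, and the axes are right-handed (so a half turn about y gives the same grasp; the last joint's range is limited). The gripper opens to 87 mm and grips with 3 to 60 N. Pads are 19 mm wide; open, the fingers measure 117 mm over their backs; the gripper's body (75 mm by 190 mm) begins 51 mm behind the grasp point.
Start: joints at [-1.165, 0.332, -0.065, 1.46, 0.022, 1.35, -0.088], TCP at [0.26, 0.568, 0.223] pointing down, gripper open.
Joint ranges: [-2.6, 2.6], [-0.5, 2.12], [-1.47, 1.34], [0.16, 2.42], [-1.27, 4.41], [0.06, 2.06], [-2.6, 2.6]. Speed limits (rad/s): [2.22, 2.22, 2.79, 2.79, 3.14, 3.14, 3.14].

INTERFACE

Orientations are given as a unit quaternion [x, y, z, w].
In Python, from bench import r gives the robot as it stands. The module is installed in compiled form; this text tells all that it offers.
- The arm moves only by the tool arm_command, never from a script. Its argument "deltas" is one flat list of numbers, 6 for each row, row after row: the shift along the tool's x, y, z in m, then the turn, a rotation vector about the tool's x, y, z in degrees. In form: [tx, ty, tz, ax, ay, az, tx, ty, tz, ax, ay, az, ...]. A call has 1 to 8 rows; each row is the pose to reach, as a shift and turn from the pose commanded when the call began, along the tool's axes at that moment; what a row does not reach only later rows make up. A row lasts 1/8 s, in which the tool goes at most 62.5 mm and 10.7 degrees, less where a joint would pass 70% of its speed; a pose out of reach is approached as far as the arm can. A call with a gripper value outside its range is refused whole. "hand" is the opening, from 0 (shut) to 1 (fully open), set as the call begins (left out, the last holds). The fingers move at their own pace and stop on an object; "grip_force" is the grip in N (left out, the last holds). Time passes only in rows, so rows that repeat a pose let the fingers close. It gives the time, the measured TCP pose, the force and the opening at its end, in the units of the state.
- r.read_state(): the state, without advancing time (a new reading comes with each control period).
- r.camera(name): name is "scene" or "top" or "wrist"; returns a dict with "image" (480x640x3 uint8, red, green, blue), "intrinsics" (3x3 intrinsics, pixels), "world_from_camera" (4x4, takes a point from camera to world coordinates); the wrist camera has in their place "hand_eye" (4x4, takes a point from camera to tool coordinates, whose origin is the TCP and whose axes are the tool frame's). Camera axes: x right, y down, z forward; pixel columns grow to the right and rows downward; lengths in m; the calibration is good to about 2 mm. A picture is of the moment at which its call begins: read the wrist's pose just before it. There is no depth.
- r.close_job(): hands the job in, once; it reports no verdict.
Trained networks look in a picture, given as the dict that the camera call returned (one of the last four; its "shot" number tells which), for a name from the list of things; names that differ only in an ending like _2 or _b are one class to them, and where a whole thing is asked for, a point or a joint stands for the part that bears it (a point fixed in the world has none). Each returns a list of dicts, best first, with "conf" (0 to 1); they miss things now and then, are a little off and sometimes report something else, mostly with a low value. They report only what shows in the picture. A call takes as long as a camera call. They do not tell look-alikes from the thing itself.
- r.boxes_of(picture, query): "centre" ([row, column] in pixels, amid what is visible of it).
- r.regions_of(picture, query): "region" (480x640 bool, what is visible of it) and "centre" ([row, column] in pixels, amid what is visible of it).
The state is a dict: "time": time; "joint_positions": joint angles; "joint_vel": joint speeds; "joint_torque": joint torques, N m; "ee_pos": TCP position; "eef_rot": TCP orientation; "ft_force": force on the tool from outside, world axes, zero at the start; "torque": the same for the moment, N m; "width": finger opening in m.
Only numpy, scipy, OpenCV 4.12 (cv2) and the standard library are available. Lean on these libraries where they do the work, as an engineer would, in place of code of your own. Each camera call takes 0.05 s, during which the arm holds its last target.

TASK

Put the rubbing-down things away by kind: the two sanding blocks into the tray with the wide bays, the two charcoal sticks into the tray with the narrow bays, one piece flat on the floor of each bay (either piece of the pair in either bay), and the small jar upright inside the rim of the round wooden dish. Leave everything released and at rest.

Things in the scene. Friction and masses are not known exactly. Their poses are not given: they have to be found in the camera images.
- large_block: Sanding block wrapped in dark grey paper, a plain oblong: 48 (its x) x 74 (its y) x 28 mm high, 0.06 kg. Origin at the centre of its underside, z up; solid from 1 to 25 mm above the origin. Grasp across its 48 mm width (its x).
- small_block: Sanding block wrapped in black paper, an oblong, taller: 42 (its x) x 61 (its y) x 36 mm high, 0.06 kg. Origin at the centre of its underside, z up; solid from 1 to 33 mm above the origin. Grasp across its 42 mm width (its x).
- long_charcoal: Long slim stick of black polishing charcoal: 22 (its x) x 60 (its y) x 18 mm high, 0.014 kg. Origin at the centre of its underside, z up. Grasp across its 22 mm width (its x).
- short_charcoal: Short stubby stick of black polishing charcoal: 25 (its x) x 47 (its y) x 20 mm high, 0.014 kg. Origin at the centre of its underside, z up. Grasp across its 25 mm width (its x).
- small_jar: Small clear round jar with a screw lid, the smallest jar on the table (a larger one stands at the back), standing: 38 mm in diameter, 46 mm high. Origin at the centre of its underside, z up. May be grasped across its body from any side.
- wide_tray: Low wooden tray, 80 (its x) x 203 (its y) x 12 mm high, fixed, with two wide cork-lined bays end to end along its y: each 70 (x) x 94 mm (y) inside, bay centres at x = 0, y = +49.5 and -49.5 mm, 5 mm walls and divider. Bay floors 5 mm above the origin, walls 7 mm above the floors. Origin at the centre of the underside, z up.
- narrow_tray: Low wooden tray, 56 (its x) x 183 (its y) x 10 mm high, fixed, with two narrow cork-lined bays end to end along its y: each 46 (x) x 84 mm (y) inside, bay centres at x = 0, y = +44.5 and -44.5 mm, 5 mm walls and divider. Bay floors 5 mm above the origin, walls 5 mm above the floors. Origin at the centre of the underside, z up.
- jar_dish: Round wooden dish, fixed, 70 mm across and 12 mm high, with a flat floor about 60 mm across, 5 mm above the origin, inside a rim 7 mm above that floor. Origin at the centre of the underside.
Mind the look-alikes: they are no part of the job. Leave any green or pink look-alike of the small_jar alone.

How it is judged:
By the outcome, as a careful person would: the job done as asked, in the order asked, and still so for the second after the job is handed in, with the robot touching nothing.
It also fails if it takes over 138 s, if anything falls off the work surface, if the arm or the gripper's body presses on something with over 40 N, if the wrist force passes 120 N, or if a joint passes its speed limit or range.

## Working session

There is one attempt and no reset: what is moved stays moved. The work goes in short steps, Python scripts to look and compute and a tool call to move; the robot and the scene stay as the last step left them, time stands still between calls to the robot, and variables do not carry over. Pictures are saved under pics/ and viewed, and the job is handed in when it is done.

Besides the shell and the picture viewer there is one more tool, called in YAML: its name, and indented under it one key for each argument. arm_command: Moves the arm, as the interface text tells. Its arguments: {"type":"object","properties":{"deltas":{"type":"array","items":{"type":"number"}},"hand":{"type":"number"},"grip_force":{"type":"number"}},"required":["deltas"]}

```bash
mkdir -p pics; cat > h.py <<'E'
import numpy as np, cv2
from bench import r
from scipy.spatial.transform import Rotation as R
def save(img,name): cv2.imwrite('pics/'+name,cv2.cvtColor(img,cv2.COLOR_RGB2BGR))
def ray(cam,row,col,z):
    K=np.array(cam['intrinsics']);T=np.array(cam['world_from_camera'])
    d=T[:3,:3]@np.linalg.solve(K,[col,row,1.]);o=T[:3,3]
    return o+d*(z-o[2])/d[2]
def proj(cam,p):
    K=np.array(cam['intrinsics']);T=np.array(cam['world_from_camera'])
    q=K@(T[:3,:3].T@(np.asarray(p)-T[:3,3]));return q[:2]/q[2]
E
python3 - <<'E'
from h import *
s=r.read_state();print(s['time'],s['ee_pos'],s['eef_rot'],s['width'])
for n in['top','scene']:
    c=r.camera(n);save(c['image'],n+'0.png');print(n,np.round(c['intrinsics'],1).tolist(),np.round(c['world_from_camera'],3).tolist())
    for q in['large_block','small_block','long_charcoal','short_charcoal','small_jar','wide_tray','narrow_tray','jar_dish']:
        print(q,[(np.round(b['centre']).tolist(),round(b['conf'],2)) for b in r.boxes_of(c,q)])
E
```

```text
0.0 [0.25970548 0.56805259 0.22174965] [ 0.59523281  0.38175936 -0.38258396 -0.59463198] 0.08707148831627298
top [[447.1, 0.0, 321.9], [0.0, 447.1, 236.2], [0.0, 0.0, 1.0]] [[-0.043, -0.978, 0.206, 0.383], [-0.999, 0.042, -0.008, 0.196], [-0.001, -0.207, -0.978, 0.864], [0.0, 0.0, 0.0, 1.0]]
large_block [([302.0, 324.0], 0.57), ([308.0, 271.0], 0.48)]
small_block [([218.0, 231.0], 0.82)]
long_charcoal [([303.0, 272.0], 0.62)]
short_charcoal [([268.0, 192.0], 0.6)]
small_jar [([252.0, 247.0], 0.87), ([309.0, 231.0], 0.6), ([318.0, 183.0], 0.58)]
wide_tray []
narrow_tray [([190.0, 370.0], 0.74)]
jar_dish [([191.0, 446.0], 0.7)]
scene [[460.5, 0.0, 313.7], [0.0, 460.5, 238.2], [0.0, 0.0, 1.0]] [[-0.603, -0.356, 0.714, -0.15], [-0.798, 0.277, -0.535, 0.696], [-0.007, -0.892, -0.452, 0.473], [0.0, 0.0, 0.0, 1.0]]
large_block [([269.0, 342.0], 0.98), ([290.0, 304.0], 0.57)]
small_block [([264.0, 211.0], 0.77)]
long_charcoal [([292.0, 302.0], 0.72), ([261.0, 210.0], 0.39)]
short_charcoal [([298.0, 206.0], 0.87)]
small_jar [([298.0, 265.0], 0.7), ([269.0, 250.0], 0.64), ([321.0, 225.0], 0.58)]
wide_tray [([248.0, 280.0], 0.67)]
narrow_tray [([224.0, 315.0], 0.56)]
jar_dish [([209.0, 364.0], 0.87)]
```

View pics/top0.png

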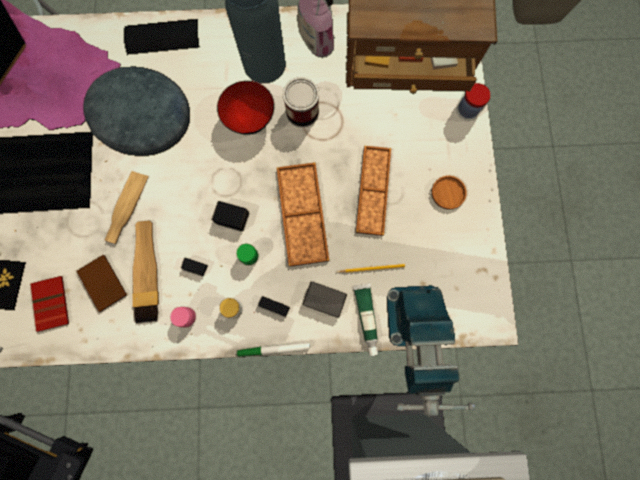

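View pics/scene0.png

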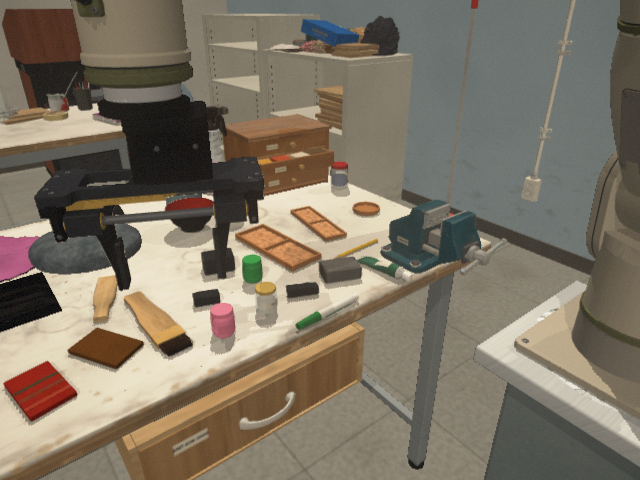

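The jars are: amber-lidded clear jar (top 308,229), green (254,247), pink (316,182) and the larger jar at the back (102,302). The clear one with the amber lid fits. I'll confirm it in a crop and fit the poses.

```bash
cat >> h.py <<'E'
from scipy.optimize import minimize
def boxhull(cam,x,y,yaw,w,l,h,z0=0.):
    c,s=np.cos(yaw),np.sin(yaw);P=[]
    for a in(-1,1):
        for b in(-1,1):
            for z in(0,h):
                dx,dy=a*w/2,b*l/2
                P.append(proj(cam,[x+c*dx-s*dy,y+s*dx+c*dy,z0+z]))
    return cv2.convexHull(np.array(P,np.float32))[:,0]
def fit(cam,mask,w,l,h,x0,y0,z0=0.):
    rs,cs=np.nonzero(mask);r0,r1,c0,c1=max(rs.min()-15,0),rs.max()+15,max(cs.min()-15,0),cs.max()+15
    S=6
    m=cv2.resize(mask[r0:r1,c0:c1].astype(np.float32),None,fx=S,fy=S,interpolation=cv2.INTER_LINEAR)
    def cost(p):
        hl=boxhull(cam,p[0],p[1],p[2],w,l,h,z0)
        q=((hl-[c0,r0]+.5)*S-.5)
        im=np.zeros(m.shape,np.float32);cv2.fillPoly(im,[np.round(q*16).astype(np.int32)],1.,shift=4)
        return 1-np.minimum(im,m).sum()/np.maximum(im,m).sum()
    best=None
    for yaw in np.arange(0,np.pi,np.pi/8):
        o=minimize(cost,[x0,y0,yaw],method='Nelder-Mead',options=dict(initial_simplex=np.array([[x0,y0,yaw],[x0+.01,y0,yaw],[x0,y0+.01,yaw],[x0,y0,yaw+.2]]),xatol=1e-4,fatol=1e-4))
        if best is None or o.fun<best.fun: best=o
    return best.x,best.fun
D=dict(large_block=(.048,.074,.028),small_block=(.042,.061,.036),long_charcoal=(.022,.060,.018),short_charcoal=(.025,.047,.020),wide_tray=(.080,.203,.012),narrow_tray=(.056,.183,.010))
E
cat > m.py <<'E'
from h import *
G=dict(top=dict(large_block=(301,324),small_block=(216,231),long_charcoal=(307,273),short_charcoal=(267,194),wide_tray=(215,302),narrow_tray=(190,373),jar_dish=(192,448),small_jar=(308,229)),
scene=dict(large_block=(269,342),small_block=(262,215),long_charcoal=(290,303),short_charcoal=(298,206),wide_tray=(247,278),narrow_tray=(223,317),jar_dish=(209,366),small_jar=(300,265)))
for n in['top','scene']:
    c=r.camera(n); big=cv2.resize(c['image'],None,fx=3,fy=3,interpolation=cv2.INTER_CUBIC)
    for q,g in G[n].items():
        cand=[]
        for qq in [q]+[k for k in G[n] if k!=q and k!='small_jar' and q!='small_jar']:
            cand=[b for b in r.regions_of(c,qq) if np.hypot(b['centre'][0]-g[0],b['centre'][1]-g[1])<14]
            if cand: break
        if not cand: print(n,q,'none');continue
        m=np.array(cand[0]['region']);x0=ray(c,*g,.012)
        if q in D:
            x,f=fit(c,m,*D[q],x0[0],x0[1]);print(n,q,'(',qq,')',np.round(x[:2],4),'yaw',round(np.degrees(x[2])%180,1),'err',round(f,3),m.sum())
            cv2.polylines(big,[np.round((boxhull(c,*x,*D[q])+.5)*3).astype(np.int32)],True,(255,0,255),1)
        else:
            rs,cs=np.nonzero(m);ce=((rs.min()+rs.max())/2,(cs.min()+cs.max())/2)
            print(n,q,'centroid',ce,m.sum(),np.round(ray(c,*ce,.008 if q=='jar_dish' else .023),4), 'top',np.round(ray(c,*ce,.046),4))
    ro,co=(140,170) if n=='top' else (190,180)
    save(big[ro*3:(ro+190)*3,co*3:(co+265)*3],n+'_fit.png')
E
python3 m.py
```

```text
top large_block ( large_block ) [0.4399 0.1891] yaw 157.5 err 0.051 1052
top small_block ( small_block ) [0.6083 0.3668] yaw 160.4 err 0.065 826
top long_charcoal ( long_charcoal ) [0.4311 0.286 ] yaw 157.4 err 0.138 355
top short_charcoal ( short_charcoal ) [0.5135 0.4387] yaw 157.1 err 0.152 318
top wide_tray ( wide_tray ) [0.6118 0.227 ] yaw 95.3 err 0.027 4126
top narrow_tray ( narrow_tray ) [0.6546 0.0828] yaw 81.2 err 0.039 2522
top jar_dish centroid (np.float64(192.0), np.float64(448.5)) 950 [ 0.6427 -0.0676  0.008 ] top [ 0.6312 -0.0559  0.046 ]
top small_jar centroid (np.float64(308.0), np.float64(230.0)) 369 [0.4311 0.3659 0.023 ] top [0.4298 0.3612 0.046 ]
scene large_block ( large_block ) [0.4384 0.1933] yaw 157.3 err 0.084 951
scene small_block none
scene long_charcoal ( long_charcoal ) [0.4306 0.2885] yaw 149.3 err 0.173 416
scene short_charcoal ( short_charcoal ) [0.5136 0.4405] yaw 159.9 err 0.149 409
scene wide_tray ( wide_tray ) [0.6118 0.2281] yaw 95.3 err 0.069 1895
scene narrow_tray ( narrow_tray ) [0.6544 0.0842] yaw 81.8 err 0.054 971
scene jar_dish centroid (np.float64(208.5), np.float64(365.5)) 301 [ 0.6374 -0.0611  0.008 ] top [0.573  0.0008 0.046 ]
scene small_jar centroid (np.float64(298.0), np.float64(265.5)) 621 [0.4297 0.3659 0.023 ] top [0.4    0.3828 0.046 ]
```

View fits.

View pics/top_fit.png

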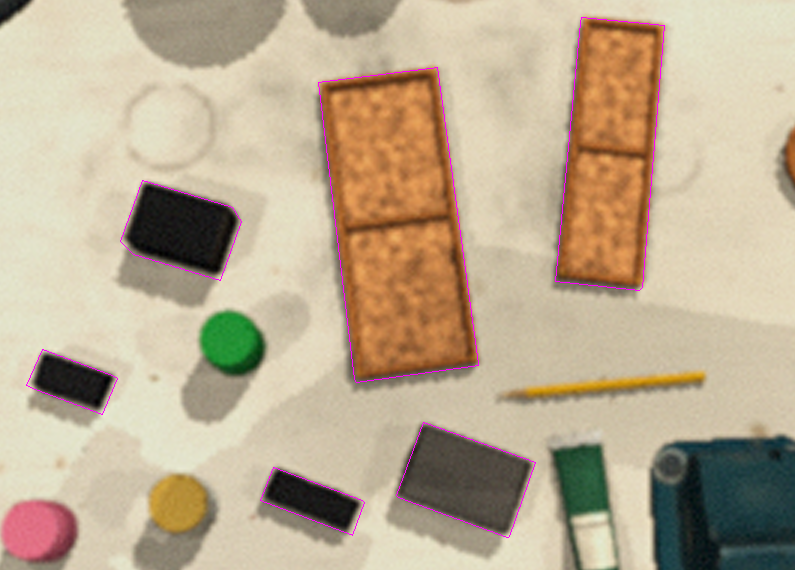

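View pics/scene_fit.png

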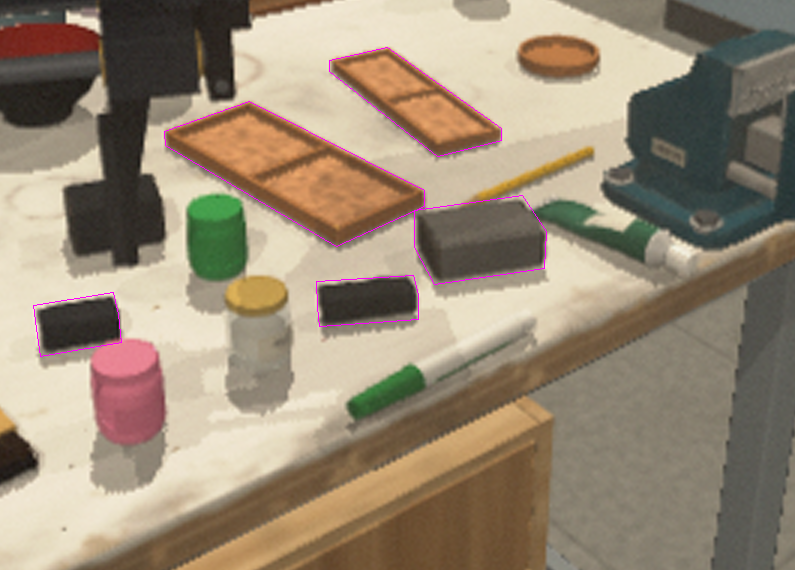

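Top (1x) pixels: large block (301,324), small block (216,231), long charcoal (307,273), short charcoal (267,194). The clear jar with the amber lid is at (308,229). The enlarged scene crop confirms it is the only small clear jar, since the green and pink ones are opaque. I start with the large block.

```bash
cat > go.py <<'E'
import sys
from h import *
def go(x,y,z,phi,s=None):
    s=s or r.read_state();p=np.array(s['ee_pos']);M=R.from_quat(s['eef_rot'])
    cur=np.degrees(np.arctan2(*M.as_matrix()[1::-1,0]))
    a=np.radians(phi);X=np.array([np.cos(a),np.sin(a),0]);Y=np.array([0,0,-1.]);T=R.from_matrix(np.c_[X,Y,np.cross(X,Y)])
    d=M.inv().apply(np.array([x,y,z])-p);rv=np.degrees((M.inv()*T).as_rotvec())
    print('t',round(s['time'],2),'pos',np.round(p,4),'yaw',round(cur,1),'w',round(s['width'],4),'F',np.round(s['ft_force'],1),'j7',round(s['joint_positions'][6],2),'j1',round(s['joint_positions'][0],2))
    print('delta',np.round(d,4),'rv',np.round(rv,2))
if __name__=='__main__': go(*map(float,sys.argv[1:5]))
E
python3 go.py 0.4395 0.1905 0.13 -22.5; python3 go.py 0.4395 0.1905 0.13 157.5
```

```text
t 2.1 pos [0.2598 0.5685 0.2226] yaw 65.4 w 0.087 F [-0.  -0.5 -0.6] j7 -0.09 j1 -1.16
delta [-0.2691  0.0925 -0.3205] rv [-0.   87.94  0.  ]
t 2.1 pos [0.2598 0.5685 0.2226] yaw 65.4 w 0.087 F [-0.  -0.5 -0.6] j7 -0.09 j1 -1.16
delta [-0.2691  0.0925 -0.3205] rv [ 1.000e-02 -9.206e+01  0.000e+00]
```

arm_command:
  deltas: [-0.034,0.012,-0.04,0,11,0,-0.067,0.023,-0.08,0,22,0,-0.101,0.035,-0.12,0,33,0,-0.135,0.046,-0.16,0,44,0,-0.168,0.058,-0.2,0,55,0,-0.202,0.069,-0.24,0,66,0,-0.235,0.081,-0.28,0,77,0,-0.269,0.0925,-0.3205,0,87.9,0]
  hand: 1
  grip_force: 20

```text
time: 3.1
ee_pos: [0.4401, 0.1891, 0.13]
eef_rot: [-0.695, 0.128, -0.128, 0.696]
ft_force: [0.6, 0.3, 0.5]
width: 0.0866
```

```bash
python3 go.py 0.4395 0.1905 0.011 -22.5
```

```text
t 3.1 pos [0.4401 0.1891 0.13  ] yaw -20.9 w 0.0866 F [0.6 0.3 0.5] j7 -0.84 j1 -0.81
delta [-0.0011  0.119   0.0009] rv [-0.06  1.64  0.02]
```

arm_command:
  deltas: [-0.001,0.03,0.001,0,1.6,0,-0.001,0.06,0.001,0,1.6,0,-0.001,0.06,0.001,0,1.6,0]

```text
time: 3.48
ee_pos: [0.4376, 0.191, 0.0686]
eef_rot: [0.695, -0.137, 0.135, -0.693]
ft_force: [0.3, -0.5, 1.0]
width: 0.0869
```

```bash
python3 - <<'E'
from h import *
s=r.read_state();c=r.camera('wrist');save(c['image'],'w1.png')
T=np.array(c['hand_eye']);K=np.array(c['intrinsics']);print(np.round(T,3).tolist())
W=np.eye(4);W[:3,:3]=R.from_quat(s['eef_rot']).as_matrix();W[:3,3]=s['ee_pos'];c['world_from_camera']=W@T
print([proj(c,[.4395,.1905,.028])])
for b in r.regions_of(c,'large_block'):
    print(b['centre'],b['conf'],ray(c,*b['centre'],.02))
E
python3 go.py 0.4395 0.1905 0.011 -22.5
```

```text
[[1.0, -0.001, 0.001, 0.001], [-0.001, -0.296, 0.955, -0.162], [-0.0, -0.955, -0.296, 0.082], [0.0, 0.0, 0.0, 1.0]]
[array([322.36961882, 266.86724947])]
[252.9, 323.5] 0.76 [0.44225525 0.19545718 0.02      ]
t 3.58 pos [0.4393 0.1921 0.0709] yaw -22.1 w 0.087 F [ 0.   0.4 -0.1] j7 -0.84 j1 -0.8
delta [ 0.0008  0.0599 -0.0014] rv [-0.02  0.4   0.02]
```

View pics/w1.png

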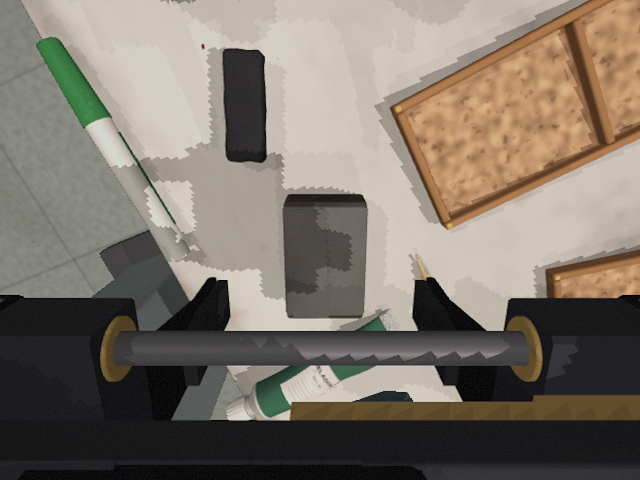

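Wrist view: the block is centred at about (257,325) between the fingers, parallel to them, and the tube lies clear. I'll descend and grip.

arm_command:
  deltas: [0.001,0.02,-0.002,0,0.4,0,0.001,0.04,-0.002,0,0.4,0,0.001,0.06,-0.002,0,0.4,0,0.001,0.06,-0.002,0,0.4,0,0.001,0.06,-0.002,0,0.4,0]

```text
time: 4.2
ee_pos: [0.44, 0.1902, 0.0115]
eef_rot: [-0.693, 0.137, -0.138, 0.694]
ft_force: [-0.5, 0.1, -0.1]
width: 0.0872
```

arm_command:
  deltas: [0,0,0,0,0,0,0,0,0,0,0,0,0,0,0,0,0,0,0,0,0,0,0,0,0,0,0,0,0,0,0,0,0,0,0,0]
  hand: 0
  grip_force: 20

```text
time: 4.95
ee_pos: [0.4391, 0.1896, 0.01]
eef_rot: [-0.693, 0.138, -0.138, 0.694]
ft_force: [-0.3, 0.9, 0.2]
width: 0.0472
```

arm_command:
  deltas: [0,-0.03,0,0,0,0,0,-0.07,0,0,0,0,0,-0.11,0,0,0,0,0,-0.11,0,0,0,0]

```text
time: 5.45
ee_pos: [0.4407, 0.1905, 0.1228]
eef_rot: [-0.692, 0.137, -0.139, 0.695]
ft_force: [0.4, 0.1, -0.5]
width: 0.0468
```

```bash
python3 go.py 0.5625 0.223 0.12 -84.7
```

```text
t 5.45 pos [0.4407 0.1905 0.1228] yaw -22.5 w 0.0468 F [ 0.4  0.1 -0.5] j7 -0.86 j1 -0.82
delta [0.1001 0.0034 0.0766] rv [-3.200e-01  6.218e+01 -1.000e-02]
```

arm_command:
  deltas: [0.017,0,0.013,0,10,0,0.033,0,0.026,0,20,0,0.05,0,0.039,0,30,0,0.067,0,0.051,0,40,0,0.084,0,0.064,0,50,0,0.1,0,0.0765,0,60,0,0.1,0.003,0.0765,0,62.2,0,0.1,0.003,0.0765,0,62.2,0]

```text
time: 6.45
ee_pos: [0.5596, 0.2215, 0.1158]
eef_rot: [0.524, -0.476, 0.475, -0.522]
ft_force: [-0.6, 0.7, -0.4]
width: 0.0467
```

```bash
python3 go.py 0.5625 0.223 0.0165 -84.7
```

```text
t 6.45 pos [0.5596 0.2215 0.1158] yaw -84.6 w 0.0467 F [-0.6  0.7 -0.4] j7 -1.78 j1 -0.83
delta [-0.0013  0.0993  0.0032] rv [0.12 0.13 0.05]
```

arm_command:
  deltas: [-0.001,0.02,0.003,0,0,0,-0.001,0.045,0.003,0,0,0,-0.001,0.07,0.003,0,0,0,-0.001,0.07,0.003,0,0,0]

```text
time: 6.95
ee_pos: [0.5616, 0.2225, 0.0443]
eef_rot: [0.524, -0.477, 0.475, -0.521]
ft_force: [-0.1, 0.4, -1.3]
width: 0.0468
```

```bash
python3 go.py 0.5625 0.223 0.0165 -84.7; python3 - <<'E'
from h import *
c=r.camera('scene');save(cv2.resize(c['image'][180:330,180:420],None,fx=3,fy=3),'s1.png')
E
python3 go.py 0.5625 0.223 0.0165 -84.7
```

```text
t 6.95 pos [0.5616 0.2225 0.0443] yaw -84.6 w 0.0468 F [-0.1  0.4 -1.3] j7 -1.75 j1 -0.81
delta [-0.0005  0.0278  0.0011] rv [0.25 0.06 0.09]
t 7.0 pos [0.5627 0.2228 0.046 ] yaw -84.7 w 0.0471 F [ 0.4 -0.3 -1.4] j7 -1.75 j1 -0.81
delta [-0.0002  0.0295 -0.0002] rv [0.11 0.04 0.04]
```

View pics/s1.png

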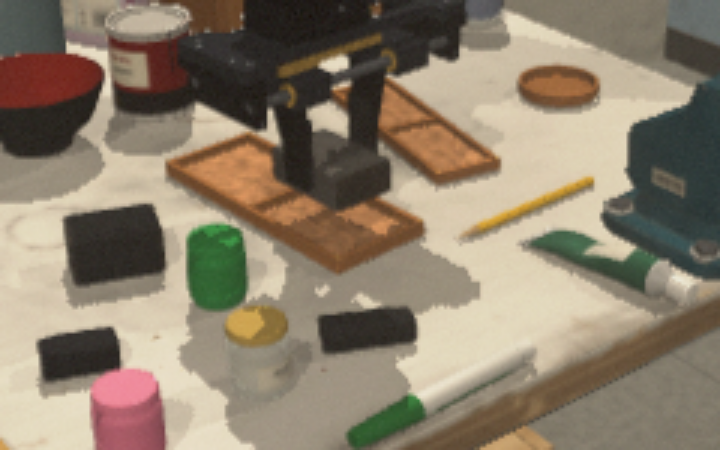

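The block hangs level over the near bay (about (175,340) in the crop). I'll lower and release it.

arm_command:
  deltas: [0,0.01,0,0,0,0,0,0.02,0,0,0,0,0,0.029,0,0,0,0,0,0.029,0,0,0,0,0,0.029,0,0,0,0]

```text
time: 7.62
ee_pos: [0.5638, 0.2233, 0.0183]
eef_rot: [-0.522, 0.476, -0.476, 0.523]
ft_force: [0.5, -0.5, 0.0]
width: 0.047
```

arm_command:
  deltas: [0,0,0,0,0,0,0,0,0,0,0,0,0,0,0,0,0,0,0,0,0,0,0,0]
  hand: 0.85

```text
time: 8.12
ee_pos: [0.5637, 0.2233, 0.0181]
eef_rot: [-0.522, 0.476, -0.476, 0.523]
ft_force: [0.2, 0.1, -0.4]
width: 0.0718
```

arm_command:
  deltas: [0,-0.02,0,0,0,0,0,-0.05,0,0,0,0,0,-0.1,0,0,0,0,0,-0.12,0,0,0,0]

```text
time: 8.62
ee_pos: [0.5652, 0.2235, 0.1427]
eef_rot: [-0.521, 0.476, -0.477, 0.524]
ft_force: [0.3, -0.2, -0.9]
width: 0.0738
```

```bash
python3 - <<'E'
from h import *
c=r.camera('top');save(cv2.resize(c['image'][130:340,160:420],None,fx=3,fy=3),'t1.png')
E
python3 go.py 0.6085 0.3675 0.13 -20
```

```text
t 8.68 pos [0.5658 0.2238 0.1443] yaw -84.7 w 0.0742 F [1.3 0.5 1.8] j7 -1.79 j1 -0.84
delta [-0.1391  0.0151  0.0556] rv [-4.300e-01 -6.474e+01  5.000e-02]
```

View pics/t1.png

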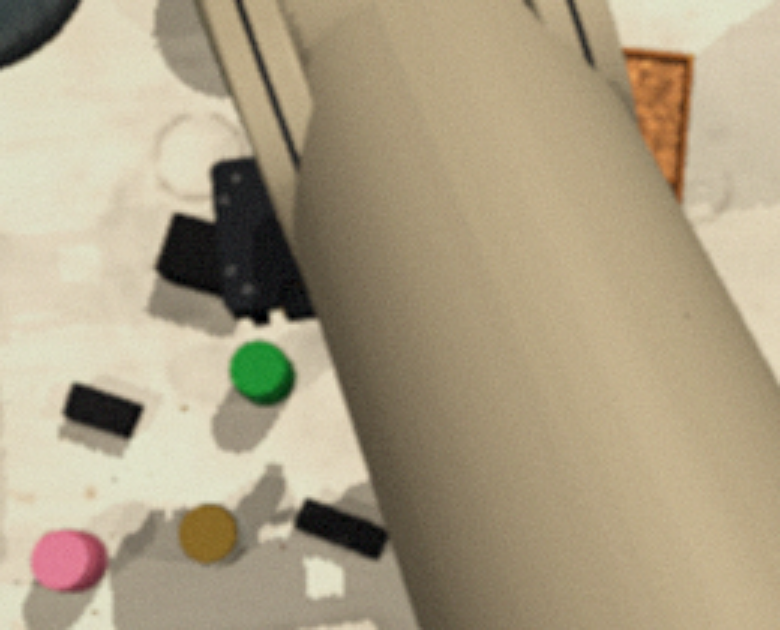

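arm_command:
  deltas: [-0.02,0,0.008,0,-9.5,0,-0.04,0.003,0.016,0,-19,0,-0.06,0.006,0.024,0,-28.5,0,-0.08,0.009,0.032,0,-38,0,-0.1,0.012,0.04,0,-47.5,0,-0.12,0.015,0.048,0,-56,0,-0.139,0.015,0.0555,0,-64.7,0,-0.139,0.015,0.0555,0,-64.7,0]
  hand: 1

```text
time: 9.68
ee_pos: [0.6057, 0.3682, 0.1233]
eef_rot: [-0.696, 0.122, -0.122, 0.697]
ft_force: [-0.1, 0.2, 0.3]
width: 0.0868
```

```bash
python3 - <<'E'
from h import *
c=r.camera('scene');save(cv2.resize(c['image'][180:330,180:420],None,fx=3,fy=3),'s2.png')
s=r.read_state();c=r.camera('wrist');save(c['image'],'w2.png')
T=np.array(c['hand_eye'])
W=np.eye(4);W[:3,:3]=R.from_quat(s['eef_rot']).as_matrix();W[:3,3]=s['ee_pos'];c['world_from_camera']=W@T
for b in r.regions_of(c,'small_block'):
    m=np.array(b['region']);print(b['centre'],b['conf'],ray(c,*b['centre'],.02))
    x,f=fit(c,m,*D['small_block'],.6085,.3675);print(x[:2],np.degrees(x[2])%180,f)
E
python3 go.py 0.6085 0.3675 0.012 -20
```

```text
t 9.82 pos [0.6064 0.3656 0.1235] yaw -20.2 w 0.0871 F [ 0.2  0.3 -0.3] j7 -0.88 j1 -0.76
delta [0.0013 0.1115 0.0026] rv [ 0.02 -0.23  0.03]
```

View pics/s2.png

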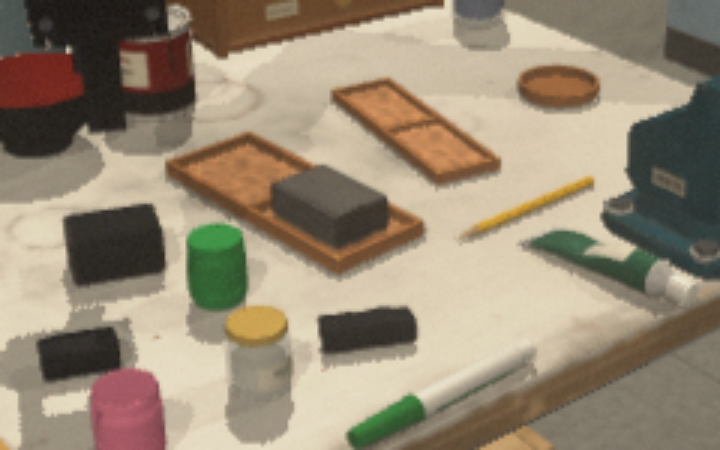

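View pics/w2.png

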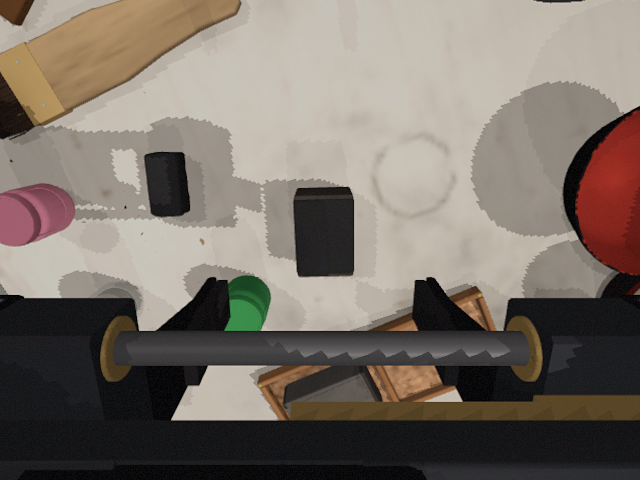

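Scene crop: the large block sits in the near bay at about (205,330). Wrist: the small block is aligned at about (232,324). I'll descend.

arm_command:
  deltas: [0.001,0.03,0.002,0,0,0,0.001,0.06,0.002,0,0,0,0.001,0.085,0.002,0,0,0,0.001,0.1,0.002,0,0,0,0.001,0.111,0.002,0,0,0,0.001,0.111,0.002,0,0,0,0.001,0.111,0.002,0,0,0]

```text
time: 10.7
ee_pos: [0.6083, 0.3686, 0.0131]
eef_rot: [-0.696, 0.123, -0.123, 0.697]
ft_force: [0.3, 0.5, 0.5]
width: 0.0871
```

arm_command:
  deltas: [0,0,0,0,0,0,0,0,0,0,0,0,0,0,0,0,0,0,0,0,0,0,0,0,0,0,0,0,0,0,0,0,0,0,0,0]
  hand: 0

```text
time: 11.45
ee_pos: [0.6077, 0.3683, 0.0121]
eef_rot: [-0.696, 0.123, -0.123, 0.696]
ft_force: [0.5, -0.5, -0.3]
width: 0.0411
```

arm_command:
  deltas: [0,-0.03,0,0,0,0,0,-0.07,0,0,0,0,0,-0.11,0,0,0,0,0,-0.11,0,0,0,0]

```text
time: 11.95
ee_pos: [0.6095, 0.3693, 0.1262]
eef_rot: [-0.695, 0.121, -0.124, 0.698]
ft_force: [0.5, 0.0, -0.6]
width: 0.0407
```

```bash
python3 go.py 0.661 0.232 0.12 -84.7
```

```text
t 11.95 pos [0.6095 0.3693 0.1262] yaw -20.0 w 0.0407 F [ 0.5  0.  -0.6] j7 -0.88 j1 -0.76
delta [ 0.0953  0.0059 -0.1114] rv [-3.900e-01  6.468e+01  1.000e-02]
```

arm_command:
  deltas: [0.014,0,-0.016,0,9.5,0,0.027,0,-0.032,0,19,0,0.041,0,-0.048,0,28.5,0,0.054,0,-0.064,0,38,0,0.068,0,-0.08,0,47.5,0,0.082,0,-0.096,0,56,0,0.095,0.003,-0.111,0,64.7,0,0.095,0.003,-0.111,0,64.7,0]

```text
time: 12.95
ee_pos: [0.659, 0.2292, 0.1177]
eef_rot: [0.523, -0.477, 0.477, -0.521]
ft_force: [-0.3, 0.2, -0.6]
width: 0.0409
```

```bash
python3 go.py 0.661 0.232 0.045 -84.7
```

```text
t 12.95 pos [0.659  0.2292 0.1177] yaw -84.8 w 0.0409 F [-0.3  0.2 -0.6] j7 -1.7 j1 -0.73
delta [-0.0027  0.0727  0.0024] rv [ 0.09 -0.12  0.11]
```

arm_command:
  deltas: [-0.001,0.03,0.001,0,0,0,-0.001,0.06,0.001,0,0,0,-0.001,0.075,0.001,0,0,0,-0.001,0.075,0.001,0,0,0,-0.001,0.075,0.001,0,0,0]

```text
time: 13.58
ee_pos: [0.6606, 0.233, 0.0453]
eef_rot: [-0.522, 0.476, -0.476, 0.523]
ft_force: [-0.3, -0.2, -1.0]
width: 0.0409
```

```bash
python3 go.py 0.661 0.232 0.0185 -84.7; python3 - <<'E'
from h import *
c=r.camera('scene');save(cv2.resize(c['image'][180:330,180:420],None,fx=3,fy=3),'s3.png')
E
```

```text
t 13.57 pos [0.6606 0.233  0.0453] yaw -84.7 w 0.0409 F [-0.3 -0.2 -1. ] j7 -1.68 j1 -0.71
delta [0.0011 0.0268 0.0003] rv [-0.09  0.04 -0.04]
```

View pics/s3.png

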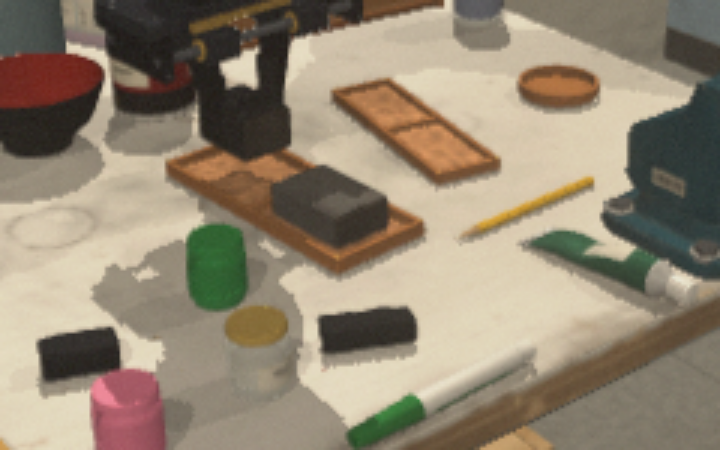

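The small block (130,245 in the crop) hangs over the far bay. I'll lower and release it.

arm_command:
  deltas: [0.001,0.01,0,0,0,0,0.001,0.02,0,0,0,0,0.001,0.027,0,0,0,0,0.001,0.027,0,0,0,0,0.001,0.027,0,0,0,0]

```text
time: 14.25
ee_pos: [0.6599, 0.2316, 0.0167]
eef_rot: [0.523, -0.476, 0.476, -0.522]
ft_force: [-0.5, -0.5, -0.9]
width: 0.041
```

arm_command:
  deltas: [0,0,0,0,0,0,0,0,0,0,0,0,0,0,0,0,0,0,0,0,0,0,0,0]
  hand: 0.8

```text
time: 14.75
ee_pos: [0.66, 0.2316, 0.0171]
eef_rot: [-0.522, 0.476, -0.476, 0.523]
ft_force: [0.6, 0.1, -0.2]
width: 0.0675
```

arm_command:
  deltas: [0,-0.02,0,0,0,0,0,-0.05,0,0,0,0,0,-0.1,0,0,0,0,0,-0.12,0,0,0,0]

```text
time: 15.25
ee_pos: [0.6617, 0.2318, 0.1421]
eef_rot: [-0.521, 0.476, -0.477, 0.524]
ft_force: [0.1, 0.2, -0.0]
width: 0.0696
```

```bash
python3 go.py 0.431 0.287 0.13 -24
```

```text
t 15.25 pos [0.6617 0.2318 0.1421] yaw -84.7 w 0.0696 F [ 0.1  0.2 -0. ] j7 -1.71 j1 -0.73
delta [-0.0761  0.011  -0.2247] rv [ -0.34 -60.73   0.07]
```

arm_command:
  deltas: [-0.011,0,-0.03,0,-9,0,-0.02,0,-0.06,0,-18,0,-0.03,0,-0.09,0,-27,0,-0.04,0,-0.12,0,-36,0,-0.05,0.003,-0.15,0,-45,0,-0.061,0.006,-0.18,0,-53,0,-0.07,0.01,-0.207,0,-60,0,-0.076,0.011,-0.225,0,-60.7,0]
  hand: 0.7

```text
time: 16.25
ee_pos: [0.4278, 0.2868, 0.1264]
eef_rot: [-0.692, 0.147, -0.147, 0.692]
ft_force: [-0.5, 1.0, -0.2]
width: 0.061
```

```bash
cat > w.py <<'E'
import sys
from h import *
def main(q,x0,y0,name,zc):
    s=r.read_state();c=r.camera('wrist');save(c['image'],name)
    T=np.array(c['hand_eye']);W=np.eye(4);W[:3,:3]=R.from_quat(s['eef_rot']).as_matrix();W[:3,3]=s['ee_pos'];c['world_from_camera']=W@T
    for b in r.regions_of(c,q):
        m=np.array(b['region']);p=ray(c,*b['centre'],zc);print(np.round(b['centre']),round(b['conf'],2),np.round(p,4))
        if q in D and np.hypot(p[0]-x0,p[1]-y0)<.04:
            x,f=fit(c,m,*D[q],x0,y0);print('fit',np.round(x[:2],4),np.degrees(x[2])%180,round(f,3))
main(sys.argv[1],float(sys.argv[2]),float(sys.argv[3]),sys.argv[4],float(sys.argv[5]))
E
python3 w.py long_charcoal .431 .287 w3.png .009; python3 go.py 0.431 0.287 0.13 -24
python3 - <<'E'
from h import *
c=r.camera('scene');save(cv2.resize(c['image'][180:330,180:420],None,fx=3,fy=3),'s4.png')
E
```

```text
[224. 323.] 0.57 [0.432  0.2896 0.009 ]
fit [0.432  0.2869] 155.62982273870924 0.12
t 16.35 pos [0.4276 0.2872 0.1264] yaw -24.0 w 0.0608 F [ 0.2 -0.2 -0.1] j7 -1.06 j1 -0.91
delta [ 0.0032 -0.0036  0.0012] rv [-0.02 -0.04 -0.04]
```

View pics/w3.png

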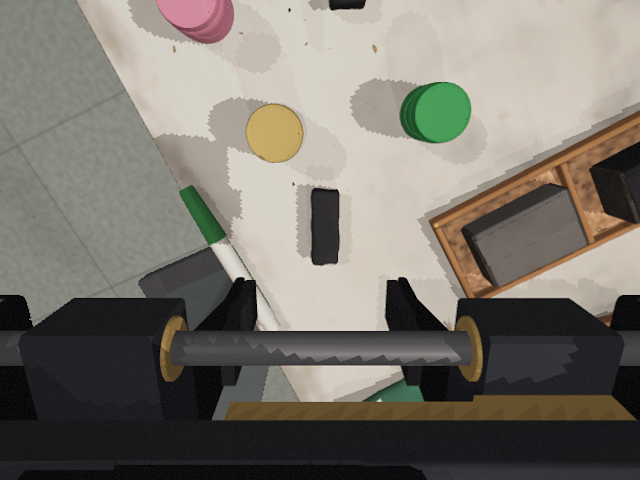

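View pics/s4.png

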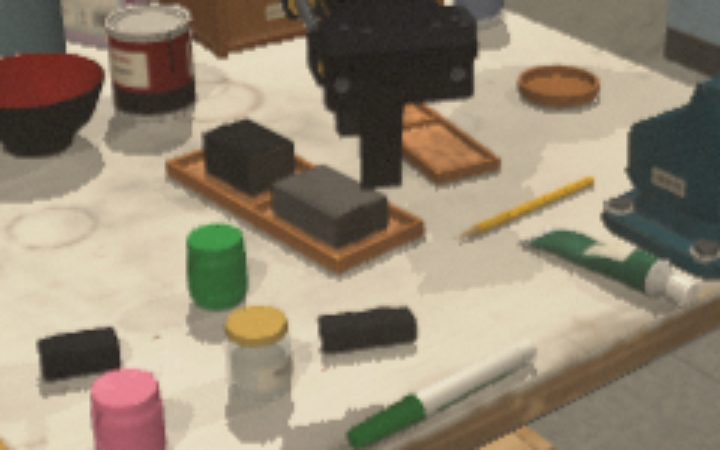

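Scene: both blocks sit in the wide bays, at about (155,250) and (205,330) in the crop. Wrist: the long charcoal is centred at (226,325) and aligned, and the pen is clear of the fingers. I'll descend.

arm_command:
  deltas: [0.002,0.03,0.002,0,0.4,0,0.003,0.06,0.002,0,0.4,0,0.003,0.09,0.002,0,0.4,0,0.003,0.105,0.002,0,0.4,0,0.003,0.105,0.002,0,0.4,0]

```text
time: 17.02
ee_pos: [0.4328, 0.2865, 0.0206]
eef_rot: [0.691, -0.15, 0.15, -0.691]
ft_force: [0.1, 0.2, -0.1]
width: 0.0611
```

```bash
python3 go.py 0.432 0.288 0.0075 -24.4
```

```text
t 17.02 pos [0.4328 0.2865 0.0206] yaw -24.5 w 0.0611 F [ 0.1  0.2 -0.1] j7 -1.02 j1 -0.89
delta [-0.0013  0.0131  0.001 ] rv [ 0.08 -0.1  -0.01]
```

arm_command:
  deltas: [-0.001,0.006,0.001,0,0,0,-0.001,0.013,0.001,0,0,0,-0.001,0.013,0.001,0,0,0,-0.001,0.013,0.001,0,0,0]

```text
time: 17.52
ee_pos: [0.4321, 0.2886, 0.0083]
eef_rot: [-0.691, 0.149, -0.15, 0.691]
ft_force: [0.8, 0.6, 0.4]
width: 0.0606
```

arm_command:
  deltas: [0,0,0,0,0,0,0,0,0,0,0,0,0,0,0,0,0,0,0,0,0,0,0,0,0,0,0,0,0,0,0,0,0,0,0,0]
  hand: 0
  grip_force: 12

```text
time: 18.27
ee_pos: [0.432, 0.2885, 0.0081]
eef_rot: [-0.691, 0.15, -0.15, 0.691]
ft_force: [-0.4, -0.7, 0.1]
width: 0.0216
```

arm_command:
  deltas: [0,-0.03,0,0,0,0,0,-0.07,0,0,0,0,0,-0.11,0,0,0,0,0,-0.11,0,0,0,0]

```text
time: 18.77
ee_pos: [0.4336, 0.2897, 0.1211]
eef_rot: [-0.689, 0.148, -0.151, 0.693]
ft_force: [-0.3, -0.3, -0.6]
width: 0.0215
```

```bash
python3 - <<'E'
import numpy as np
a=np.radians(81.5);u=np.array([-np.sin(a),np.cos(a)])*.0445;c=np.array([.6545,.0833]);print(c+u,c-u)
E
python3 go.py 0.6105 0.09 0.12 -98.5
```

```text
[0.61048879 0.08987752] [0.69851121 0.07672248]
t 18.77 pos [0.4336 0.2897 0.1211] yaw -24.4 w 0.0215 F [-0.3 -0.3 -0.6] j7 -1.06 j1 -0.91
delta [ 0.2436  0.001  -0.1087] rv [-0.34 74.08 -0.1 ]
```

arm_command:
  deltas: [0.033,0,-0.015,0,10,0,0.066,0,-0.03,0,20,0,0.1,0,-0.044,0,30,0,0.133,0,-0.059,0,40,0,0.166,0,-0.074,0,50,0,0.2,0,-0.089,0,60,0,0.225,0,-0.1,0,70,0,0.2435,0,-0.1085,0,74,0]

```text
time: 19.77
ee_pos: [0.6091, 0.0878, 0.117]
eef_rot: [-0.462, 0.536, -0.536, 0.461]
ft_force: [0.8, 0.3, 0.1]
width: 0.0218
```

```bash
python3 go.py 0.6105 0.09 0.04 -98.5
```

```text
t 19.77 pos [0.6091 0.0878 0.117 ] yaw -98.6 w 0.0218 F [0.8 0.3 0.1] j7 -1.75 j1 -0.66
delta [-0.0024  0.077   0.0011] rv [ 0.05 -0.09  0.06]
```

arm_command:
  deltas: [-0.001,0.03,0.001,0,0,0,-0.001,0.06,0.001,0,0,0,-0.001,0.077,0.001,0,0,0,-0.001,0.077,0.001,0,0,0,-0.001,0.077,0.001,0,0,0]

```text
time: 20.4
ee_pos: [0.6107, 0.09, 0.0421]
eef_rot: [0.462, -0.535, 0.535, -0.463]
ft_force: [0.2, 0.5, -0.0]
width: 0.0216
```

```bash
python3 go.py 0.6105 0.09 0.0135 -98.5; python3 - <<'E'
from h import *
c=r.camera('scene');save(cv2.resize(c['image'][180:330,180:420],None,fx=3,fy=3),'s5.png')
E
```

```text
t 20.4 pos [0.6107 0.09   0.0421] yaw -98.4 w 0.0216 F [ 0.2  0.5 -0. ] j7 -1.71 j1 -0.64
delta [ 0.      0.0286 -0.0003] rv [-0.08  0.11 -0.04]
```

View pics/s5.png

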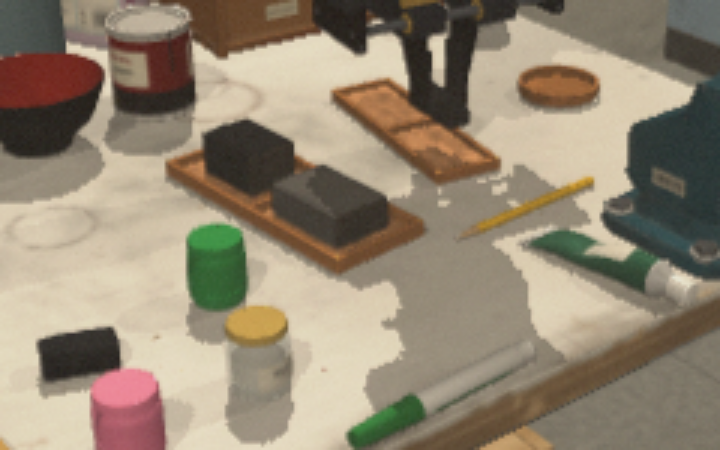

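arm_command:
  deltas: [0,0.01,0,0,0,0,0,0.02,0,0,0,0,0,0.0285,0,0,0,0,0,0.0285,0,0,0,0,0,0.0285,0,0,0,0]

```text
time: 21.08
ee_pos: [0.6099, 0.0898, 0.0123]
eef_rot: [-0.462, 0.535, -0.535, 0.462]
ft_force: [-0.4, 0.7, -0.7]
width: 0.0215
```

arm_command:
  deltas: [0,0,0,0,0,0,0,0,0,0,0,0,0,0,0,0,0,0,0,0,0,0,0,0]
  hand: 0.6

```text
time: 21.58
ee_pos: [0.61, 0.0899, 0.0126]
eef_rot: [-0.462, 0.535, -0.535, 0.462]
ft_force: [-0.6, 0.3, 0.5]
width: 0.0501
```

arm_command:
  deltas: [0,-0.02,0,0,0,0,0,-0.05,0,0,0,0,0,-0.1,0,0,0,0,0,-0.12,0,0,0,0]

```text
time: 22.08
ee_pos: [0.6116, 0.0898, 0.137]
eef_rot: [0.46, -0.535, 0.536, -0.464]
ft_force: [1.0, 0.0, 0.6]
width: 0.052
```

```bash
python3 go.py 0.5135 0.439 0.12 -22
```

```text
t 22.07 pos [0.6116 0.0898 0.137 ] yaw -98.4 w 0.052 F [1.  0.  0.6] j7 -1.76 j1 -0.67
delta [-0.331   0.017  -0.1484] rv [-3.100e-01 -7.644e+01  7.000e-02]
```

arm_command:
  deltas: [-0.042,0,-0.019,0,-10,0,-0.083,0,-0.037,0,-20,0,-0.125,0,-0.056,0,-30,0,-0.166,0,-0.074,0,-40,0,-0.207,0,-0.093,0,-50,0,-0.25,0.005,-0.112,0,-60,0,-0.29,0.01,-0.13,0,-70,0,-0.331,0.017,-0.1485,0,-76.4,0]
  hand: 0.75

```text
time: 23.08
ee_pos: [0.5113, 0.4402, 0.1162]
eef_rot: [-0.694, 0.133, -0.134, 0.695]
ft_force: [0.8, -0.5, -0.2]
width: 0.0654
```

```bash
python3 - <<'E'
from h import *
c=r.camera('scene');save(cv2.resize(c['image'][180:330,180:420],None,fx=3,fy=3),'s6.png')
E
python3 w.py short_charcoal .5135 .439 w4.png .01; python3 go.py 0.5135 0.439 0.02 -22

```

```text
[241. 334.] 0.59 [0.5147 0.4391 0.01  ]
fit [0.5139 0.4387] 158.3344237372204 0.135
t 23.23 pos [0.5094 0.4417 0.1152] yaw -21.7 w 0.0656 F [ 0.2 -0.7  0.5] j7 -1.09 j1 -0.93
delta [ 0.005   0.0952 -0.001 ] rv [ 0.02  0.26 -0.08]
```

View pics/w4.png

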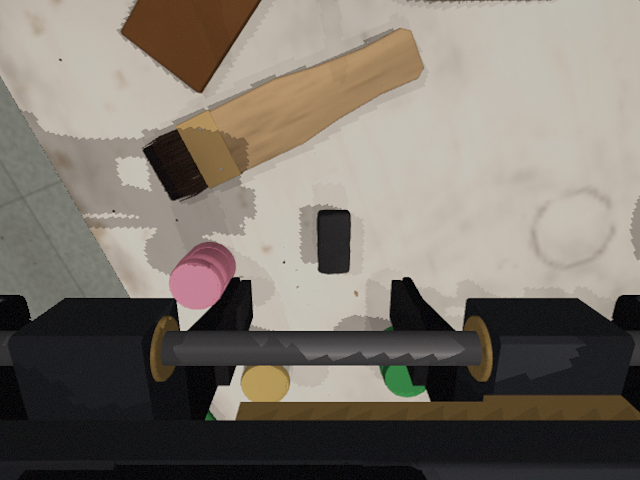

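View pics/s6.png

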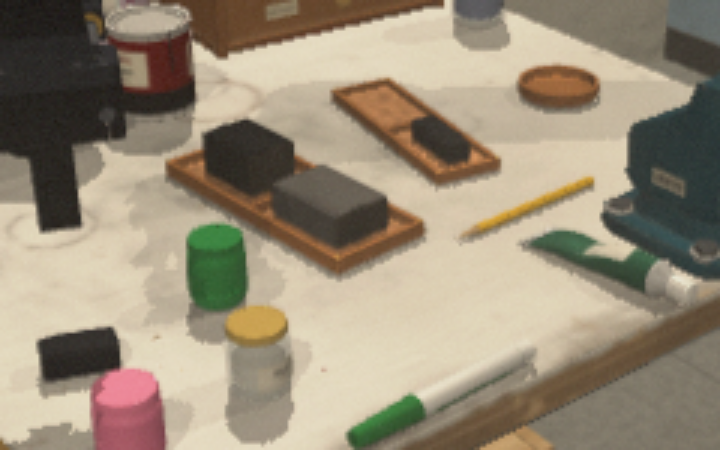

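Wrist: the short charcoal is at (241,334) and aligned, and the pink jar (275,200) is outside the left finger. Scene: the long charcoal is in its near bay at about (140,440). I'll descend.

arm_command:
  deltas: [0.003,0.03,-0.001,0,0,0,0.005,0.06,-0.001,0,0,0,0.005,0.085,-0.001,0,0,0,0.005,0.095,-0.001,0,0,0,0.005,0.095,-0.001,0,0,0,0.005,0.095,-0.001,0,0,0]

```text
time: 23.98
ee_pos: [0.5166, 0.4365, 0.022]
eef_rot: [-0.694, 0.135, -0.136, 0.695]
ft_force: [-0.6, 0.6, 0.6]
width: 0.0655
```

```bash
python3 go.py 0.514 0.439 0.008 -22
```

```text
t 23.98 pos [0.5166 0.4365 0.022 ] yaw -22.0 w 0.0655 F [-0.6  0.6  0.6] j7 -1.06 j1 -0.91
delta [-0.0034  0.014   0.0013] rv [-0.1  -0.04  0.05]
```

arm_command:
  deltas: [-0.003,0.006,0.001,0,0,0,-0.003,0.014,0.001,0,0,0,-0.003,0.014,0.001,0,0,0,-0.003,0.014,0.001,0,0,0]

```text
time: 24.48
ee_pos: [0.5134, 0.4382, 0.0065]
eef_rot: [0.694, -0.135, 0.135, -0.694]
ft_force: [0.3, -0.2, 0.0]
width: 0.0652
```

arm_command:
  deltas: [0,0,0,0,0,0,0,0,0,0,0,0,0,0,0,0,0,0,0,0,0,0,0,0,0,0,0,0,0,0,0,0,0,0,0,0]
  hand: 0

```text
time: 25.22
ee_pos: [0.5134, 0.4383, 0.0066]
eef_rot: [-0.694, 0.135, -0.135, 0.694]
ft_force: [0.7, 0.2, 0.3]
width: 0.0237
```

arm_command:
  deltas: [0,-0.03,0,0,0,0,0,-0.07,0,0,0,0,0,-0.11,0,0,0,0,0,-0.11,0,0,0,0]

```text
time: 25.72
ee_pos: [0.5151, 0.4396, 0.1206]
eef_rot: [-0.692, 0.134, -0.136, 0.696]
ft_force: [0.7, -0.3, -1.3]
width: 0.0236
```

```bash
python3 go.py 0.698 0.077 0.12 -98.5
```

```text
t 25.73 pos [0.5151 0.4396 0.1206] yaw -22.0 w 0.0236 F [ 0.7 -0.3 -1.3] j7 -1.08 j1 -0.93
delta [ 3.055e-01 -3.000e-04 -2.676e-01] rv [-0.39 76.48 -0.11]
```

arm_command:
  deltas: [0.038,0,-0.033,0,10,0,0.076,0,-0.067,0,20,0,0.115,0,-0.1,0,30,0,0.153,0,-0.134,0,40,0,0.191,0,-0.167,0,50,0,0.23,0,-0.2,0,60,0,0.268,0,-0.234,0,70,0,0.3055,0,-0.2675,0,76.5,0]

```text
time: 26.72
ee_pos: [0.6966, 0.0743, 0.1156]
eef_rot: [-0.461, 0.537, -0.537, 0.46]
ft_force: [0.5, 0.1, -0.6]
width: 0.0243
```

arm_command:
  deltas: [0,0.02,0,0,0,0,0,0.04,0,0,0,0,0,0.06,0,0,0,0,0,0.06,0,0,0,0]

```text
time: 27.22
ee_pos: [0.6947, 0.0771, 0.054]
eef_rot: [-0.463, 0.536, -0.534, 0.461]
ft_force: [-0.5, -1.2, -0.4]
width: 0.024
```

```bash
python3 go.py 0.698 0.077 0.04 -98.5
```

```text
t 27.23 pos [0.6947 0.0771 0.054 ] yaw -98.4 w 0.024 F [-0.5 -1.2 -0.4] j7 -1.66 j1 -0.54
delta [-0.0004  0.014   0.0034] rv [0.22 0.09 0.04]
```

arm_command:
  deltas: [0,0.01,0.003,0,0,0,0,0.02,0.003,0,0,0,0,0.02,0.003,0,0,0]

```text
time: 27.6
ee_pos: [0.6988, 0.0754, 0.0356]
eef_rot: [-0.462, 0.536, -0.535, 0.461]
ft_force: [-0.2, -0.8, -0.2]
width: 0.0238
```

```bash
python3 go.py 0.698 0.077 0.0125 -98.5; python3 - <<'E'
from h import *
c=r.camera('scene');save(cv2.resize(c['image'][180:330,180:420],None,fx=3,fy=3),'s7.png')
E
```

```text
t 27.6 pos [0.6988 0.0754 0.0356] yaw -98.5 w 0.0238 F [-0.2 -0.8 -0.2] j7 -1.65 j1 -0.53
delta [-0.0015  0.0231 -0.001 ] rv [ 0.07 -0.01  0.02]
```

View pics/s7.png

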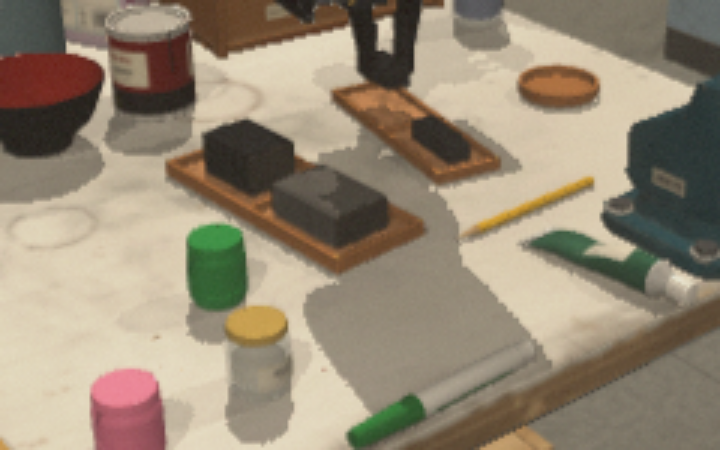

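The short charcoal is over the far narrow bay at about (75,385). I'll lower it, release, then go to the jar.

arm_command:
  deltas: [-0.001,0.01,-0.001,0,0,0,-0.001,0.018,-0.001,0,0,0,-0.001,0.023,-0.001,0,0,0,-0.001,0.023,-0.001,0,0,0,-0.001,0.023,-0.001,0,0,0]

```text
time: 28.28
ee_pos: [0.6987, 0.0764, 0.0138]
eef_rot: [0.461, -0.536, 0.536, -0.462]
ft_force: [-0.4, 0.5, -0.1]
width: 0.0237
```

arm_command:
  deltas: [0,0,0,0,0,0,0,0,0,0,0,0,0,0,0,0,0,0,0,0,0,0,0,0]
  hand: 0.6

```text
time: 28.78
ee_pos: [0.6985, 0.0765, 0.0136]
eef_rot: [-0.461, 0.536, -0.536, 0.462]
ft_force: [-0.1, -0.2, 0.5]
width: 0.0505
```

arm_command:
  deltas: [0,-0.02,0,0,0,0,0,-0.05,0,0,0,0,0,-0.1,0,0,0,0,0,-0.12,0,0,0,0]

```text
time: 29.28
ee_pos: [0.7002, 0.0762, 0.1386]
eef_rot: [0.46, -0.535, 0.537, -0.463]
ft_force: [-0.3, -0.2, -0.6]
width: 0.0522
```

```bash
python3 - <<'E'
from h import *
c=r.camera('top')
for p in [(308,229),(308,231),(316,182),(254,247)]: print(np.round(ray(c,*p,.046),4))
m=[b for b in r.regions_of(c,'small_jar')]
for b in m:
  rs,cs=np.nonzero(b['region']);print(b['centre'],rs.min(),rs.max(),cs.min(),cs.max())
hsv=cv2.cvtColor(c['image'],cv2.COLOR_RGB2HSV)[290:328,210:250]
print(proj(c,[.43,.366,.046]))
E
python3 go.py 0.430 0.364 0.14 -22
```

```text
[0.4299 0.363  0.046 ]
[0.4297 0.3594 0.046 ]
[0.4192 0.4477 0.046 ]
[0.5276 0.3297 0.046 ]
[309.5, 228.7] 298 319 218 243
[317.7, 186.7] 306 327 170 195
[254.6, 248.6] 244 265 236 257
[227.36750561 308.00619749]
t 29.38 pos [0.7001 0.0764 0.1374] yaw -98.5 w 0.0521 F [ 0.2 -0.2 -0.4] j7 -1.68 j1 -0.55
delta [-0.2444 -0.0037 -0.3097] rv [ -0.31 -76.52   0.1 ]
```

arm_command:
  deltas: [-0.03,0,-0.039,0,-10,0,-0.061,0,-0.077,0,-20,0,-0.092,0,-0.116,0,-30,0,-0.122,0,-0.155,0,-40,0,-0.153,0,-0.194,0,-50,0,-0.183,0,-0.232,0,-60,0,-0.214,0,-0.271,0,-70,0,-0.2445,-0.003,-0.3095,0,-76.5,0]
  hand: 0.75

```text
time: 30.38
ee_pos: [0.4267, 0.3647, 0.1355]
eef_rot: [0.695, -0.134, 0.133, -0.694]
ft_force: [0.9, -0.6, 0.5]
width: 0.0651
```

```bash
python3 w.py small_jar .43 .364 w5.png .046; python3 go.py 0.430 0.364 0.07 -22
python3 - <<'E'
from h import *
c=r.camera('scene');save(cv2.resize(c['image'][180:330,180:420],None,fx=3,fy=3),'s8.png')
E
```

```text
[231. 328.] 0.91 [0.4348 0.3694 0.046 ]
[124. 258.] 0.79 [0.4193 0.4523 0.046 ]
[218. 467.] 0.77 [0.5272 0.3427 0.046 ]
t 30.48 pos [0.4234 0.3689 0.1358] yaw -21.4 w 0.0656 F [1.  0.3 1.5] j7 -1.12 j1 -0.99
delta [ 0.0081  0.0658 -0.0021] rv [ 0.    0.64 -0.18]
```

View pics/w5.png

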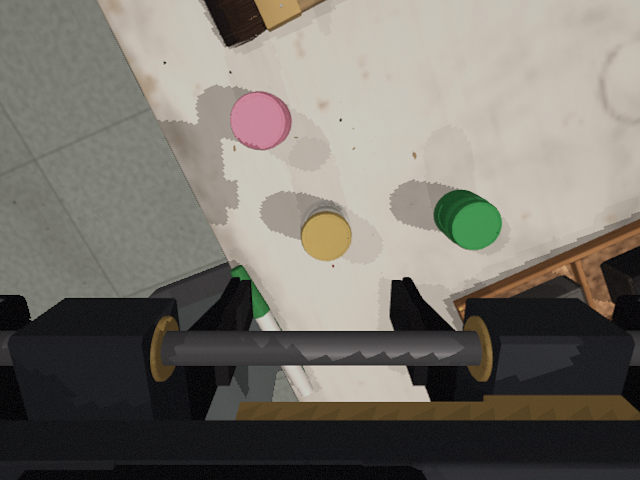

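View pics/s8.png

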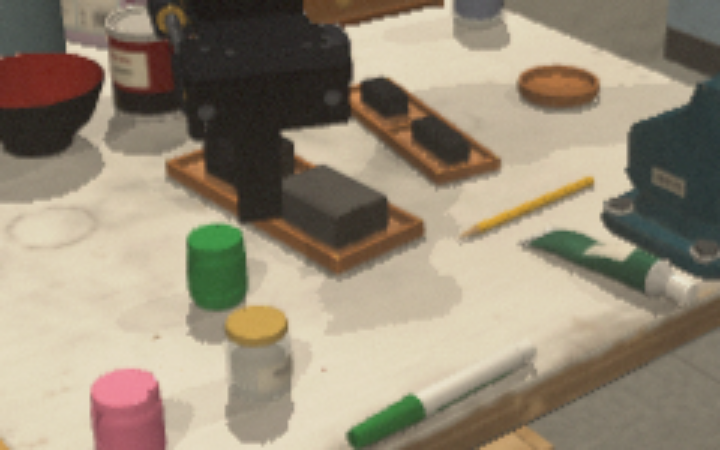

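Wrist: the clear jar's amber lid is at (236,326), with pink (121,261) and green (222,470) off to the sides. Both charcoals are seen in the narrow tray. I'll descend in two steps.

arm_command:
  deltas: [0.004,0.02,-0.002,0,0,0,0.006,0.04,-0.003,0,0,0,0.006,0.066,-0.003,0,0,0,0.006,0.066,-0.003,0,0,0,0.006,0.066,-0.003,0,0,0]

```text
time: 31.15
ee_pos: [0.4337, 0.3587, 0.0711]
eef_rot: [-0.694, 0.135, -0.136, 0.694]
ft_force: [-0.4, 0.7, 0.9]
width: 0.065
```

```bash
python3 w.py small_jar .43 .364 w6.png .046; python3 go.py 0.431 0.365 0.014 -22
```

```text
[258. 310.] 0.97 [0.4339 0.3712 0.046 ]
[243. 495.] 0.94 [0.5264 0.3428 0.046 ]
[116. 218.] 0.78 [0.4211 0.4533 0.046 ]
t 31.25 pos [0.4337 0.3593 0.0716] yaw -22.0 w 0.0649 F [0.5 1.4 0.2] j7 -1.09 j1 -0.96
delta [-0.0047  0.0576  0.0042] rv [-0.09 -0.04  0.04]
```

View pics/w6.png

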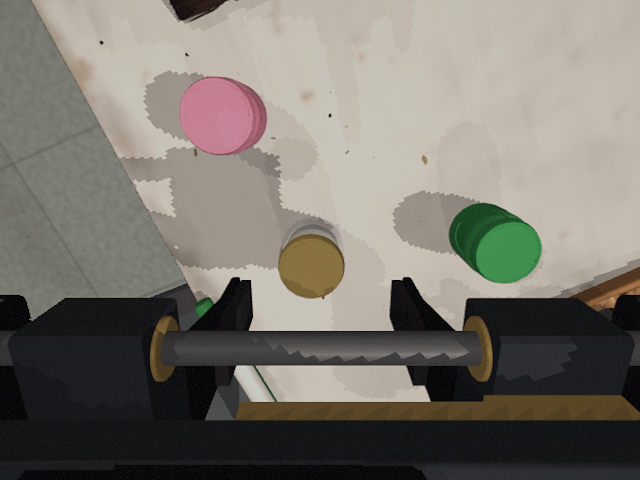

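arm_command:
  deltas: [-0.004,0,0.005,0,0,0,-0.0045,0.015,0.005,0,0,0,-0.0045,0.035,0.005,0,0,0,-0.0045,0.0575,0.005,0,0,0,-0.0045,0.0575,0.005,0,0,0,-0.0045,0.0575,0.005,0,0,0]

```text
time: 32.0
ee_pos: [0.4309, 0.3656, 0.0134]
eef_rot: [-0.694, 0.135, -0.135, 0.694]
ft_force: [0.2, 0.4, 0.6]
width: 0.0655
```

arm_command:
  deltas: [0,0,0,0,0,0,0,0,0,0,0,0,0,0,0,0,0,0,0,0,0,0,0,0,0,0,0,0,0,0]
  hand: 0
  grip_force: 15

```text
time: 32.62
ee_pos: [0.4308, 0.3655, 0.0133]
eef_rot: [-0.694, 0.135, -0.135, 0.694]
ft_force: [-0.1, 0.6, 2.5]
width: 0.0368
```

arm_command:
  deltas: [0,-0.03,0,0,0,0,0,-0.07,0,0,0,0,0,-0.12,0,0,0,0,0,-0.13,0,0,0,0]

```text
time: 33.12
ee_pos: [0.4321, 0.3665, 0.1465]
eef_rot: [-0.692, 0.134, -0.136, 0.696]
ft_force: [-0.4, -0.1, -1.7]
width: 0.0367
```

```bash
python3 - <<'E'
from h import *
for n in['top','scene']:
  c=r.camera(n)
  for b in r.regions_of(c,'jar_dish'):
    m=np.array(b['region']).astype(np.uint8);cs,_=cv2.findContours(m,0,1);hl=max(cs,key=cv2.contourArea)
    e=cv2.fitEllipse(hl);print(n,b['centre'],b['conf'],e,ray(c,e[0][1],e[0][0],.006))
    # cylinder fit
    def cost(p):
        P=[proj(c,[p[0]+.035*np.cos(a),p[1]+.035*np.sin(a),z]) for z in(0,.012) for a in np.arange(0,6.28,.2)]
        h=cv2.convexHull(np.array(P,np.float32))[:,0];im=np.zeros((480*4,640*4),np.uint8);cv2.fillPoly(im,[np.round(((h+.5)*4-.5)*16).astype(np.int32)],1,shift=4)
        M=cv2.resize(m,None,fx=4,fy=4,interpolation=cv2.INTER_NEAREST);return 1-(im&M).sum()/(im|M).sum()
    o=minimize(cost,[.64,-.065],method='Nelder-Mead',options=dict(initial_simplex=[[.64,-.065],[.645,-.065],[.64,-.06]],xatol=1e-4,maxiter=60));print(o.x,o.fun)
c=r.camera('scene');save(cv2.resize(c['image'][130:330,180:420],None,fx=3,fy=3),'s9.png')
E
python3 go.py 0.642 -0.065 0.14 -22
```

```text
top [188.9, 448.1] 0.72 ((448.3554992675781, 192.297607421875), (32.8973274230957, 34.61273193359375), 103.86601257324219) [ 0.64271989 -0.06785035  0.006     ]
[ 0.64305861 -0.06738477] 0.06860256330877346
top [211.5, 369.2] 0.45 ((371.3081970214844, 210.52972412109375), (11.720403671264648, 34.789894104003906), 3.6955020427703857) [0.61162923 0.08881692 0.006     ]
[ 0.64  -0.065] 1.0
scene [211.1, 364.3] 0.87 ((365.2838134765625, 208.43655395507812), (13.70712661743164, 28.122947692871094), 93.19287872314453) [ 0.64146761 -0.06423648  0.006     ]
[ 0.64230974 -0.0655282 ] 0.07755746622214421
t 33.38 pos [0.43   0.3648 0.1413] yaw -22.0 w 0.0371 F [ 0.2 -0.6  0.2] j7 -1.12 j1 -0.98
delta [ 0.3576  0.0018 -0.319 ] rv [ 0.14 -0.01 -0.06]
```

View pics/s9.png

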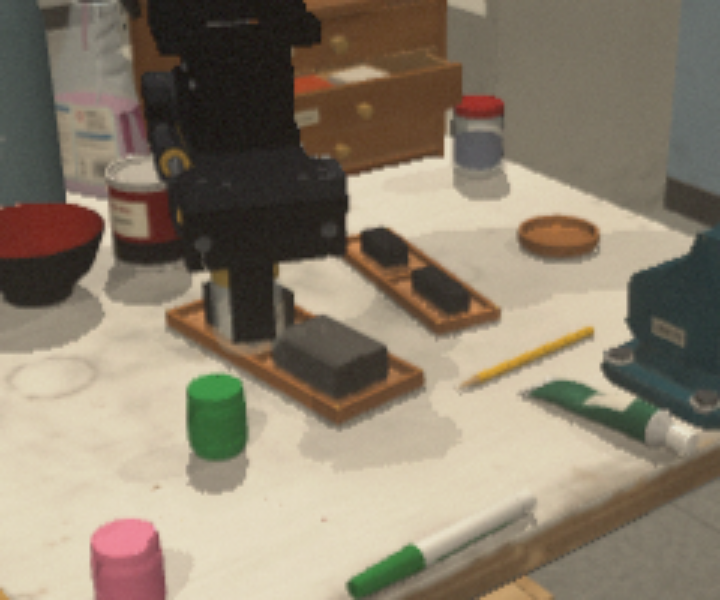

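The jar is held upright (crop (310,240)), and the green and pink ones are untouched. I'll carry it to the dish.

arm_command:
  deltas: [0.03,0,-0.027,0,0,0,0.07,0,-0.063,0,0,0,0.11,0,-0.098,0,0,0,0.15,0,-0.134,0,0,0,0.19,0,-0.17,0,0,0,0.23,0,-0.205,0,0,0,0.27,0,-0.24,0,0,0,0.31,0,-0.276,0,0,0]

```text
time: 34.38
ee_pos: [0.6146, -0.0081, 0.1414]
eef_rot: [0.694, -0.136, 0.134, -0.694]
ft_force: [0.5, 1.2, -0.9]
width: 0.0368
```

```bash
python3 go.py 0.6425 -0.0665 0.14 -22
```

```text
t 34.38 pos [ 0.6146 -0.0081  0.1414] yaw -22.0 w 0.0368 F [ 0.5  1.2 -0.9] j7 -0.31 j1 -0.43
delta [ 0.0477  0.0013 -0.0437] rv [ 0.06  0.01 -0.11]
```

arm_command:
  deltas: [0.025,0,-0.022,0,0,0,0.0477,0.001,-0.0437,0,0,0,0.0477,0.03,-0.0437,0,0,0,0.0477,0.06,-0.0437,0,0,0,0.0477,0.08,-0.0437,0,0,0,0.0477,0.08,-0.0437,0,0,0,0.0477,0.08,-0.0437,0,0,0]

```text
time: 35.25
ee_pos: [0.6431, -0.0652, 0.0639]
eef_rot: [-0.694, 0.135, -0.135, 0.694]
ft_force: [-0.6, -1.1, -0.6]
width: 0.0365
```

```bash
python3 - <<'E'
from h import *
c=r.camera('scene');save(cv2.resize(c['image'][130:330,240:480],None,fx=3,fy=3),'s10.png')
E
python3 go.py 0.6425 -0.0665 0.019 -22
```

```text
t 35.3 pos [ 0.6433 -0.0652  0.0642] yaw -22.0 w 0.037 F [-0.2  0.3 -0.7] j7 -0.17 j1 -0.31
delta [-0.0003  0.0452 -0.0016] rv [-0.04 -0.01  0.09]
```

View pics/s10.png

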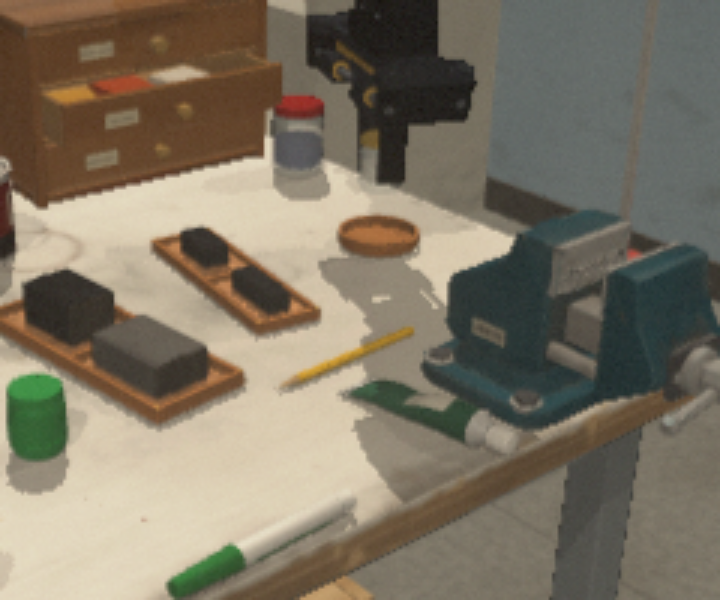

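The jar hangs straight above the dish (dish at (235,378), jar at about (160,375)). I'll lower it.

arm_command:
  deltas: [0,0.015,-0.001,0,0,0,0,0.03,-0.001,0,0,0,0,0.038,-0.001,0,0,0,0,0.0445,-0.001,0,0,0,0,0.0445,-0.001,0,0,0,0,0.0445,-0.001,0,0,0]

```text
time: 36.05
ee_pos: [0.6423, -0.066, 0.0186]
eef_rot: [-0.694, 0.135, -0.135, 0.694]
ft_force: [0.8, -0.3, 0.3]
width: 0.0367
```

```bash
python3 go.py 0.6425 -0.0665 0.019 -22;python3 - <<'E'
from h import *
c=r.camera('scene');save(cv2.resize(c['image'][150:250,300:440],None,fx=5,fy=5),'s11.png')
E
```

```text
t 36.05 pos [ 0.6423 -0.066   0.0186] yaw -22.0 w 0.0367 F [ 0.8 -0.3  0.3] j7 -0.15 j1 -0.3
delta [ 0.0004 -0.0004 -0.0004] rv [-0.01 -0.01  0.01]
```

View pics/s11.png

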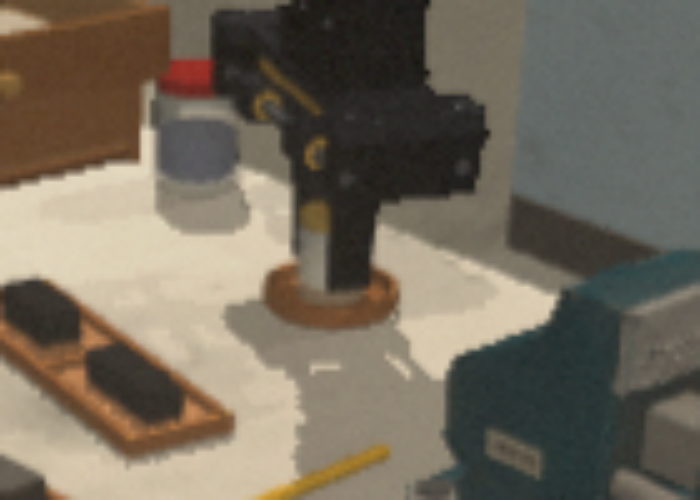

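The jar stands within the rim (crop (285,335)). I'll release it and rise.

arm_command:
  deltas: [0,0,0,0,0,0,0,0,0,0,0,0,0,0,0,0,0,0,0,0,0,0,0,0]
  hand: 0.7

```text
time: 36.6
ee_pos: [0.6422, -0.066, 0.0186]
eef_rot: [-0.694, 0.135, -0.135, 0.694]
ft_force: [-0.1, -0.2, -0.8]
width: 0.0596
```

arm_command:
  deltas: [0,-0.015,0,0,0,0,0,-0.03,0,0,0,0,0,-0.06,0,0,0,0,0,-0.12,0,0,0,0,0,-0.15,0,0,0,0,0,-0.15,0,0,0,0]

```text
time: 37.35
ee_pos: [0.6439, -0.0664, 0.1729]
eef_rot: [-0.694, 0.133, -0.137, 0.695]
ft_force: [0.2, 0.3, -0.6]
width: 0.0611
```

```bash
python3 - <<'E'
from h import *
for n,z in(('scene',(150,300,225,425)),('top',(130,280,260,490))):
  c=r.camera(n);save(cv2.resize(c['image'][z[0]:z[1],z[2]:z[3]],None,fx=3.4,fy=3.4,interpolation=2),n+'_f1.png')
E
python3 go.py 0.5 0.45 0.25 -22
```

```text
t 37.45 pos [ 0.6421 -0.066   0.1691] yaw -22.0 w 0.061 F [-0.2 -0.4 -0.8] j7 -0.2 j1 -0.33
delta [-0.3251 -0.0809  0.4251] rv [-0.03 -0.01  0.03]
```

View pics/scene_f1.png

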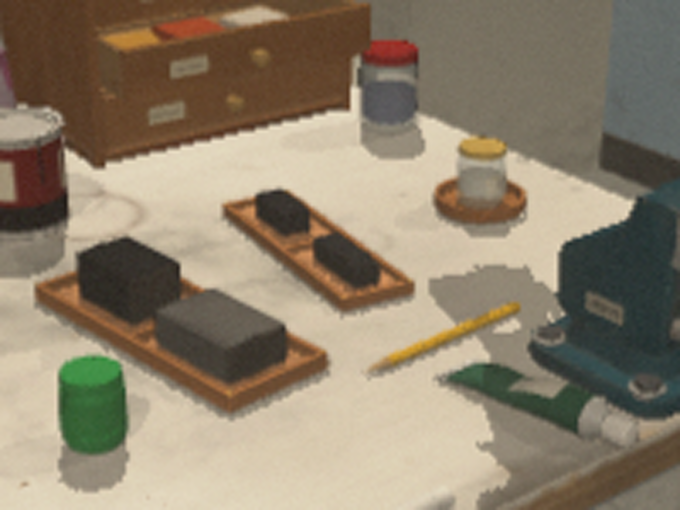

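View pics/top_f1.png

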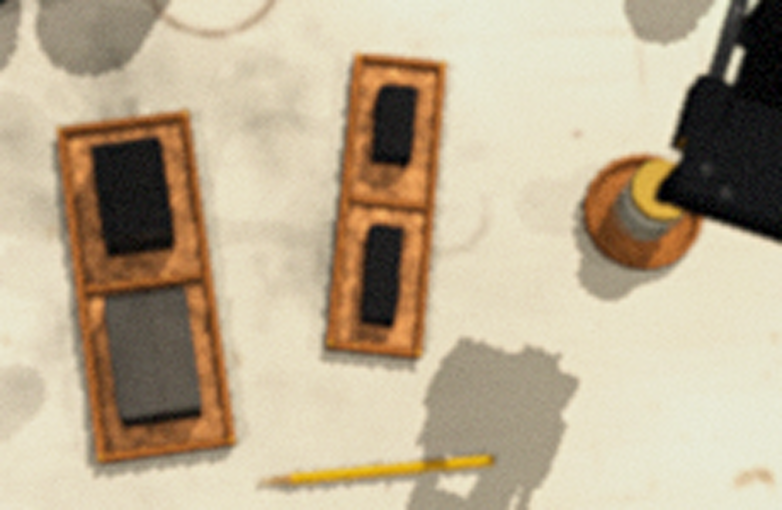

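```bash
python3 - <<'E'
from h import *
c=r.camera('top');g=cv2.cvtColor(c['image'],cv2.COLOR_RGB2GRAY)
for t,yaw,q,dx in (((.6118,.2275),95.3,'large_block',1),((.6118,.2275),95.3,'small_block',-1),((.6545,.0833),81.5,'long_charcoal',1),((.6545,.0833),81.5,'short_charcoal',-1)):
    a=np.radians(yaw);off=.0495 if 'block' in q else .0445
    ctr=np.array(t)+dx*off*np.array([-np.sin(a),np.cos(a)])
    px=proj(c,[*ctr,.02])
    hs=cv2.cvtColor(c['image'],cv2.COLOR_RGB2HSV)
    m=(hs[...,1]<110)&(g<110); w=np.zeros_like(m);w[int(px[1])-32:int(px[1])+32,int(px[0])-26:int(px[0])+26]=1
    n,l,st,ce=cv2.connectedComponentsWithStats((m&w).astype(np.uint8));k=1+np.argmax(st[1:,4])
    x,f=fit(c,l==k,*D[q],*ctr,z0=.005)
    d=x[:2]-ctr;loc=[np.cos(a)*d[0]+np.sin(a)*d[1],-np.sin(a)*d[0]+np.cos(a)*d[1]]
    print(q,'off in bay mm',np.round(np.array(loc)*1000,1),'dyaw',round((np.degrees(x[2])-yaw+90)%180-90,1),'err',round(f,3))
E
```

```text
large_block off in bay mm [-0.5 -4.1] dyaw 0.4 err 0.117
small_block off in bay mm [-1.6  0.3] dyaw -0.8 err 0.234
long_charcoal off in bay mm [-1.   0.6] dyaw -5.0 err 0.321
short_charcoal off in bay mm [-1.  -2.7] dyaw -8.5 err 0.342
```

arm_command:
  deltas: [0,-0.03,0,0,0,0,0,-0.06,0,0,0,0,0,-0.06,0,0,0,0,0,-0.06,0,0,0,0,0,-0.06,0,0,0,0,0,-0.06,0,0,0,0]

```text
time: 38.25
ee_pos: [0.6418, -0.066, 0.2276]
eef_rot: [0.694, -0.135, 0.135, -0.694]
ft_force: [0.4, -0.5, 0.2]
width: 0.0609
```

```bash
python3 - <<'E'
from h import *
c=r.camera('scene');save(c['image'],'final.png')
s=r.read_state();print(s['time'],np.abs(s['joint_vel']).max(),s['ft_force'])
E
```

```text
38.3 0.005887133223618943 [0.25070895 0.15945724 0.16022294]
```

View pics/final.png

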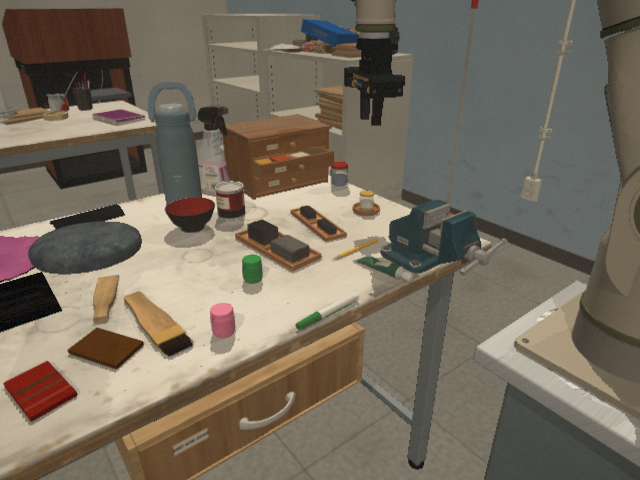

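The final view shows the blocks at about (238,275), the charcoals at (220,318) and the jar in the dish at (203,366). The green and pink jars are untouched and the arm is clear and at rest.

```bash
python3 -c "
from bench import r
print(r.close_job())"
```

```text
the job is handed in; nothing more can be done
None
```

The job is finished and handed in at about 38 s. The large and small sanding blocks are in the wide tray, the long and short charcoal sticks are in the narrow tray, one per bay. The clear amber-lidded jar stands upright inside the rim of the dish.

**Last checks:**
- **Trays:** The last scene and top pictures showed all four pieces on their bay floors. The fitted offsets from the bay centres were at most about 4 mm. The largest was the large block, about 4 mm towards the narrow divider, with a margin of about 10 mm.
- **Charcoal angles:** The fits for the two charcoals were poor. They gave turns of about 5° and 8° that I don't trust, though both sticks look well inside their bays.
- **Look-alikes:** The green and pink jars were left alone.
- **Arm:** The gripper was open and about 0.2 m above the dish. Joint speeds and the wrist force were close to zero.

No check failed.

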